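# Find the live battery pack by heft and seat it in the inclined service cradle

## Task

Three of the battery packs on the bench are the long model and look alike, but only one still has its cells inside: find it by its weight and lay it lengthways in the sloping cradle under the magnifier, flat on the bed between the side lugs, its lower end gently brought right down against the foot stop, and let go. Leave the other two long packs and the shorter pack (a different model, also heavy) lying flat on the bench, and do not disturb the solder spool, the screwdriver or the parts tray.

Things in the scene. Friction and masses are not known exactly. Their poses are not given: they have to be found in the camera images.
- pack_a: one of three long battery packs that look alike: sealed grey plastic block 130 x 46 x 34 mm, thin dark panel on top, small brass contacts on both ends, lying flat. With cells it weighs 0.44 to 0.63 kg, as a gutted shell 0.14 to 0.23 kg; which is which varies. Origin at the block's centre (17 mm above its underside); x along its length, y across, z through its thickness
- pack_b: one of three long battery packs that look alike: sealed grey plastic block 130 x 46 x 34 mm, thin dark panel on top, small brass contacts on both ends, lying flat. With cells it weighs 0.44 to 0.63 kg, as a gutted shell 0.14 to 0.23 kg; which is which varies. Origin at the block's centre (17 mm above its underside); x along its length, y across, z through its thickness
- pack_c: one of three long battery packs that look alike: sealed grey plastic block 130 x 46 x 34 mm, thin dark panel on top, small brass contacts on both ends, lying flat. With cells it weighs 0.44 to 0.63 kg, as a gutted shell 0.14 to 0.23 kg; which is which varies. Origin at the block's centre (17 mm above its underside); x along its length, y across, z through its thickness
- pack_short: the shorter model of battery pack, 100 x 46 x 34 mm, otherwise the same look, about 0.46 kg, lying flat; not wanted. Origin at the centre of the block, x along its length
- cradle: fixed cradle, on the robot's left or right: dark steel base plate 210 x 110 x 12 mm with an aluminium bed that slopes 35 degrees, low end towards the robot. At its back, 105 mm behind the origin, a steel post 12 mm thick and 272 mm tall carries a magnifier over the bed's upper end. Origin on the bench; x points away from the robot (to the post), y left, z up
- lens (a point): centre of the cradle's round magnifier, a level disc of 90 mm diameter, 12 mm thick, 262 mm above the bench
- cradle_bed: the sloping bed: plate 58 mm wide, 138 mm up the slope. Origin on its surface, middle line, at the face of the foot stop (a bar across the low end, 18 mm high), 45 mm above the bench. x up the slope, y left, z out of the surface. Side lugs at x = 10 to 26 and 104 to 120 mm, 16 mm high, 52 mm clear between them. A seated long pack has its centre at x 65, y 0, z 17 mm
- meter: bystander, fixed: handheld blue meter 185 mm tall leaning back on a wire stand, on the other side from the cradle; footprint about 150 x 90 mm. Origin on the bench below it
- spool: bystander, loose: white solder spool standing upright, 52 mm diameter, 55 mm tall, among the packs. Origin at the centre of its underside
- driver: bystander, loose: screwdriver 190 mm long lying beyond the packs. Origin at its underside, x along it
- parts_tray: bystander, loose: open divided black tray 60 x 140 x 35 mm beyond the packs. Origin at the centre of its underside
Mind the look-alikes: they are no part of the job. Leave any blue or brown look-alike of the pack_c alone. Leave any purple look-alike of the pack_a alone.

How it is judged:
By the outcome, as a careful person would: the job done as asked, in the order asked, and still so for the second after the job is handed in, with the robot touching nothing.
It also fails if it takes over 72 s, if anything falls off the work surface, if the arm or the gripper's body presses on something with over 40 N, if the wrist force passes 120 N, or if a joint passes its speed limit or range.

## Robot

A 6-joint arm with a two-finger parallel gripper is mounted at the origin on the work surface. World frame = base frame: x ahead of the robot, y to its left, z up, the work surface at z = 0. Lengths are in m, angles in rad, forces in N, time in s.
With the tool pointing down it reaches from about 0.35 to 0.975 m from the base axis. Payload 4.9 kg.
Tool frame: the origin (TCP) lies at the very end of the fingers, on their centre line; the grasp point (between the pads) lies 19 mm behind it; z points along the fingers, y is the line along which they close (so a half turn about z gives the same grasp; the last joint's range is limited). The gripper opens to 85 mm and grips with 20 to 120 N. Pads are 22 mm wide; open, the fingers measure 114 mm over their backs; the gripper's body (76 mm by 85 mm) begins 54 mm behind the grasp point. The pads swing forward as they close: fully open they stand 13 mm farther back than shut.
Start: joints at [1.087, 0.053, 1.613, -0, 1.476, -0.119], TCP at [0.223, 0.584, 0.194] pointing down, gripper open.
Joint ranges: [-3.01, 3.01], [-1.01, 2.22], [0.06, 2.58], [-1.02, 4.17], [0.09, 2.62], [-3.14, 3.14]. Speed limits (rad/s): [2.57, 2.57, 3.14, 3.14, 3.14, 3.14].

## Interface

Orientations are given as a unit quaternion [w, x, y, z].
In Python, from plant import manip gives the robot as it stands.
- The arm moves only by the shell command python3 -m pendant 'ROWS'. ROWS is JSON, a list of rows, each a list of 3 entries, a list of its own where there are three numbers: the opening, from 0 (shut) to 1 (fully open), then the shift along the tool's x, y, z in units of 12 cm (1.0 is 12 cm), then the turn about the tool's z in units of pi rad (1.0 is pi rad). In form: [[gripper, [dx, dy, dz], roll], ...]. A call has 1 to 10 rows; each row is the pose to reach, as a shift and turn from the pose commanded when the call began, along the tool's axes at that moment, turning the shorter way round; what a row does not reach only later rows make up. A row lasts 1/10 s, in which the tool goes at most 50 mm and 8.59 degrees, less where a joint would pass 70% of its speed; a pose out of reach is approached as far as the arm can. A call with a number of a shift or a turn outside -1 to 1 is refused whole. A call with a gripper value outside its range is refused whole. The fingers move at their own pace and stop on an object; the grip force is fixed at half the most. Time passes only in rows, so rows that repeat a pose let the fingers close. It gives the time, the measured TCP pose, the force, the opening and the grip force at its end, in the units of the state.
- manip.state(): the state, without advancing time (a new reading comes with each control period).
- manip.grab_frame(name): name is "scene" or "top"; returns a dict with "img" (384x512x3 uint8, red, green, blue), "fx", "fy", "cx", "cy" (pixels), "D" ([k1, k2, p1, p2, k3] as OpenCV has them; the pictures are not rectified), "eye" and "rotation" of the camera in the world. Camera axes: x right, y down, z forward; pixel columns grow to the right and rows downward; lengths in m; the calibration is good to about 2 mm. A picture is of the moment at which its call begins. There is no depth.
- manip.job_done(): hands the job in; it is judged then, once.
The state is a dict: "time": time; "joint_pos": joint angles; "joint_vel": joint speeds; "joint_efforts": joint torques, N m; "tool_pos": TCP position; "tool_rot": TCP orientation; "contact_force": force on the tool from outside, world axes, zero at the start; "ft_torque": the same for the moment, N m; "gripper_width": opening from 0.0 (shut) to 1.0 (fully open); "grasp_force": force on a finger pad.
Only numpy, scipy, OpenCV 4.12 (cv2) and the standard library are available. Lean on these libraries where they do the work, as an engineer would, in place of code of your own. Each camera call takes 0.05 s, during which the arm holds its last target. There are 200 camera calls.

## Working session

There is one attempt and no reset: what is moved stays moved. The work goes in short steps, Python scripts to look and compute and a shell command to move; the robot and the scene stay as the last step left them, time stands still between calls to the robot, and variables do not carry over. Pictures are saved under pics/ and viewed, at most 10 in all, crops included, and the job is handed in when it is done.

```bash
ls; mkdir -p pics
python3 - <<'E'
from plant import manip
import cv2
for n in("scene","top"):
    f=manip.grab_frame(n); cv2.imwrite(f"pics/{n}0.png",f["img"][:,:,::-1])
    print(n,{k:(v.tolist() if hasattr(v,'tolist') else v) for k,v in f.items() if k!="img"})
print(manip.state())
E
```

```text
pics
scene {'fx': 446.31101835907964, 'fy': 446.31101835907964, 'cx': 253.29966683293003, 'cy': 186.9193724019291, 'D': [-0.14411399092090538, 0.0, 0.0, 0.0, 0.0], 'eye': [1.556325065016793, 0.45763345140190026, 0.9947477617643791], 'rotation': [-0.25944647716298297, 0.5082638345612996, 0.7252349972109251, -0.3852137053444894]}
top {'fx': 371.9495285730246, 'fy': 371.9495285730246, 'cx': 258.5820509413385, 'cy': 189.5001440921668, 'D': [-0.10595297875119182, 0.0, 0.0, 0.0, 0.0], 'eye': [0.29696223699585506, 0.020287667759527873, 1.4221089160250935], 'rotation': [0.05932123402992458, -0.702794273889606, 0.707578589855508, -0.04351711110861287]}
{'time': 0.1, 'joint_pos': array([ 1.08697697e+00,  5.32805034e-02,  1.61415535e+00,  1.22628779e-05,
        1.47600898e+00, -1.19005045e-01]), 'joint_vel': array([ 0.00029513, -0.00062319, -0.00342047,  0.00173693, -0.00241844,
        0.00205688]), 'joint_efforts': array([ 4.01765465e-04, -3.94901526e+01, -3.71362495e+01, -3.06416609e-05,
        3.88941611e-03,  1.64034486e-05]), 'tool_pos': array([0.22268683, 0.58330401, 0.19259324]), 'tool_rot': array([-2.80755564e-04,  1.81397815e-01,  9.83409363e-01, -8.82527949e-04]), 'contact_force': array([-0.31178168, -0.00690793, -0.59961498]), 'ft_torque': array([ 0.04934963,  0.01693818, -0.0338151 ]), 'grasp_force': 0.0, 'gripper_width': 0.9984883058761297}
```

View pics/scene0.png

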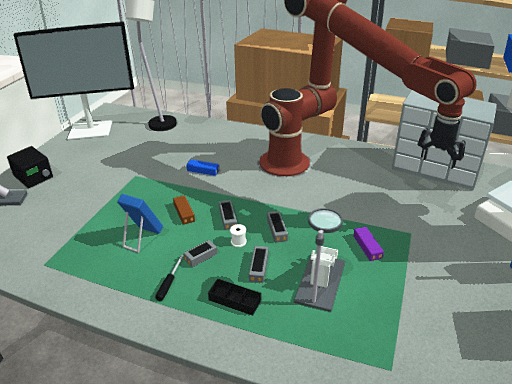

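View pics/top0.png

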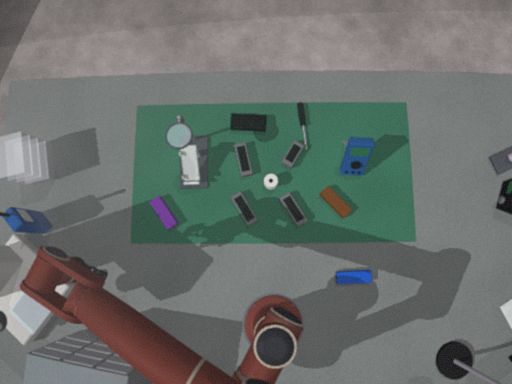

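The scene view shows the long packs near (228,213), (277,226), (259,263), the short one at (200,251), and the cradle at (320,280). In the top view the long packs are at (243,160), (244,208), (292,208), the short one at (294,153), the spool at (271,181), the cradle at (195,162) and the lens at (179,135).

```bash
cat > h.py <<'E'
import numpy as np, cv2
from scipy.spatial.transform import Rotation as R
from plant import manip
def Rq(q): return R.from_quat(np.asarray(q)[[1,2,3,0]])
def frame(n):
    f=manip.grab_frame(n); f["K"]=np.array([[f["fx"],0,f["cx"]],[0,f["fy"],f["cy"]],[0,0,1]]); f["bgr"]=f["img"][:,:,::-1].copy(); return f
def ray(f,px):
    u=cv2.undistortPoints(np.float64(px).reshape(-1,1,2),f["K"],np.float64(f["D"])).reshape(-1,2)
    return Rq(f["rotation"]).apply(np.c_[u,np.ones(len(u))])
def onplane(f,px,z):
    d=ray(f,px); e=np.array(f["eye"]); return e+d*((z-e[2])/d[:,2])[:,None]
def project(f,P):
    Q=Rq(f["rotation"]).inv().apply(np.atleast_2d(P)-np.array(f["eye"]))
    return cv2.projectPoints(Q,np.zeros(3),np.zeros(3),f["K"],np.float64(f["D"]))[0].reshape(-1,2)
def tri(f1,p1,f2,p2):
    A=[];b=[]
    for f,p in((f1,p1),(f2,p2)):
        d=ray(f,p)[0]; d/=np.linalg.norm(d); M=np.eye(3)-np.outer(d,d); A.append(M); b.append(M@np.array(f["eye"]))
    return np.linalg.lstsq(np.vstack(A),np.hstack(b),rcond=None)[0]
E
python3 - <<'E'
from h import *
for n in("top","scene"):
    f=frame(n)
    hsv=cv2.cvtColor(f["bgr"],cv2.COLOR_BGR2HSV)
    g=cv2.inRange(hsv,(60,110,30),(90,255,255))
    hull=cv2.convexHull(max(cv2.findContours(g,0,2)[0],key=cv2.contourArea)); m=np.zeros_like(g); cv2.fillPoly(m,[hull],255)
    o=cv2.bitwise_and(cv2.bitwise_not(g),m)
    o=cv2.morphologyEx(o,cv2.MORPH_OPEN,np.ones((3,3)))
    for c in cv2.findContours(o,0,1)[0]:
        a=cv2.contourArea(c)
        if a<60: continue
        r=cv2.minAreaRect(c); box=onplane(f,cv2.boxPoints(r),.034)
        print(n,np.round(r[0],1),"area",a,"ctr",np.round(box.mean(0)[:2],4),"sides",np.round([np.linalg.norm(box[0]-box[1]),np.linalg.norm(box[1]-box[2])],3),"ang",[round(float(np.degrees(np.arctan2(*(box[i+1]-box[i])[1::-1]))),1) for i in(0,1)])
    if n=="top": crop=cv2.resize(f["bgr"][95:250,150:350],None,fx=4,fy=3.87*4/4,interpolation=cv2.INTER_CUBIC); crop=cv2.resize(f["bgr"][100:245,150:345],None,fx=4,fy=4,interpolation=cv2.INTER_CUBIC); cv2.imwrite("pics/topc.png",crop)
    else: cv2.imwrite("pics/scenec.png",cv2.resize(f["bgr"][190:320,165:355],None,fx=4,fy=4,interpolation=cv2.INTER_CUBIC))
E
```

```text
top [291.6 198.1] area 126.5 ctr [ 0.4671 -0.073 ] sides [0.034 0.083] ang [-34.1, -124.6]
top [335.3 201.7] area 546.5 ctr [ 0.4519 -0.2369] sides [0.066 0.144] ang [-44.2, -134.7]
top [299.9 155.3] area 198.0 ctr [ 0.6318 -0.108 ] sides [0.134 0.04 ] ang [-32.3, -123.6]
top [358.5 156.9] area 1033.5 ctr [ 0.6246 -0.333 ] sides [0.173 0.139] ang [-7.2, -95.3]
scene [234.1 296.3] area 1092.0 ctr [0.7835 0.0952] sides [0.088 0.158] ang [-169.8, 85.3]
scene [167.6 280.3] area 231.0 ctr [ 0.7912 -0.1113] sides [0.167 0.031] ang [-171.5, 77.4]
scene [258.2 263.6] area 545.0 ctr [0.635  0.1156] sides [0.162 0.054] ang [-165.6, 96.2]
scene [200.2 253. ] area 507.0 ctr [ 0.6539 -0.0711] sides [0.118 0.079] ang [150.4, 43.3]
scene [368.2 243.2] area 574.5 ctr [0.4327 0.4177] sides [0.078 0.17 ] ang [150.3, 33.1]
scene [322.2 262.1] area 2688.0 ctr [0.5441 0.2959] sides [0.425 0.15 ] ang [-171.1, 93.2]
scene [277.  225.7] area 436.5 ctr [0.4441 0.1128] sides [0.06  0.173] ang [135.8, 28.3]
scene [232.  222.8] area 663.0 ctr [ 0.4765 -0.0396] sides [0.081 0.266] ang [149.2, 37.8]
scene [183.3 209.1] area 384.5 ctr [ 0.4677 -0.2304] sides [0.06 0.18] ang [153.7, 43.1]
scene [140.9 221.8] area 1013.5 ctr [ 0.5727 -0.3427] sides [0.156 0.34 ] ang [120.6, 33.9]
```

View pics/topc.png

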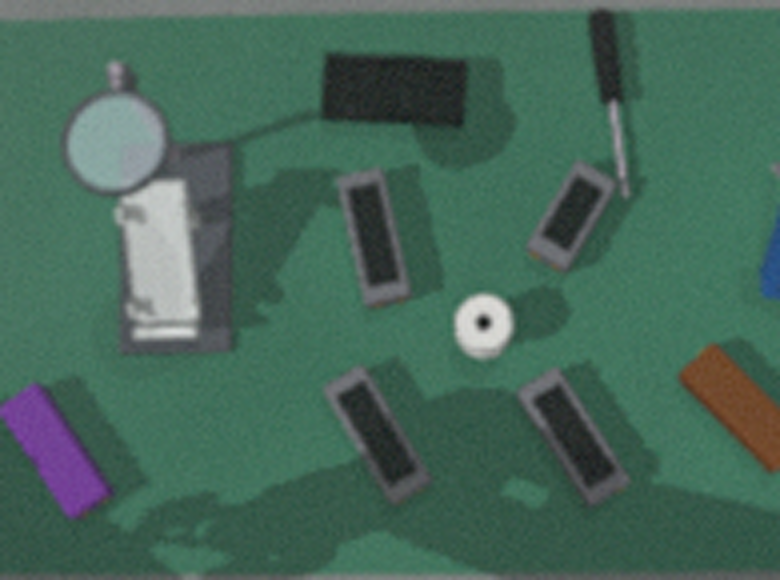

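View pics/scenec.png

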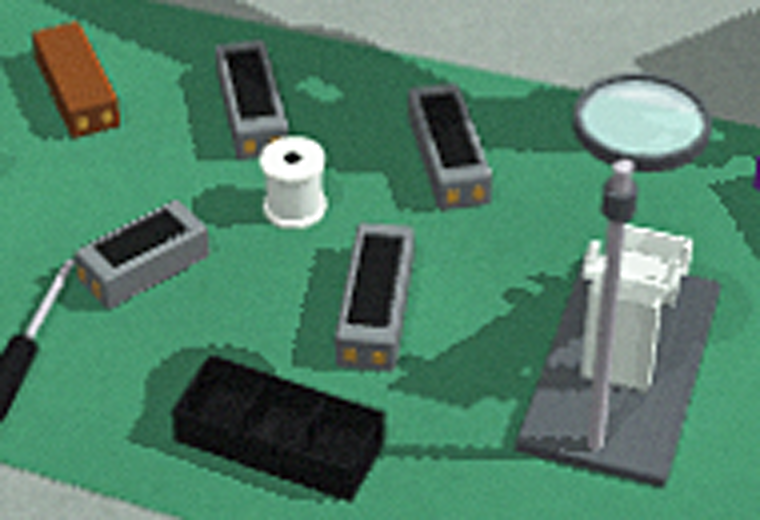

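The crops show the pack panels clearly. In the top crop the long packs are centred near (374,236), (378,436) and (575,437), the short one at (572,216) and the spool at (484,325). The cradle has its foot stop at (165,332), the lens at (115,142) and the base plate's right edge at x=232.

Run:
```python
from h import *
t=frame("top"); s=frame("scene")
def panels(f,seeds,up):
    g=cv2.resize(f["bgr"],None,fx=4,fy=4,interpolation=cv2.INTER_CUBIC).max(2)
    d=cv2.inRange(g,0,52 if up==0 else 52)
    for c in cv2.findContours(d,0,1)[0]:
        if not 300<cv2.contourArea(c)<3500: continue
        r=cv2.minAreaRect(c); p=(cv2.boxPoints(r)-1.5)/4
        b=onplane(f,p,.035); q=(np.array(r[0])-1.5)/4
        if b[:,0].max()>1 or b[:,0].min()<.3: continue
        L=[b[1]-b[0],b[2]-b[1]]; L.sort(key=np.linalg.norm)
        print(q.round(1),"ctr",b.mean(0)[:2].round(4),"len",[round(float(np.linalg.norm(x)),3) for x in L],"yaw",round(float(np.degrees(np.arctan2(L[1][1],L[1][0])))%180,1))
print("top");panels(t,0,0);print("scene");panels(s,0,0)
tc=lambda x,y:[150+(x-1.5)/4,100+(y-1.5)/4]; sc=lambda x,y:[165+(x-1.5)/4,190+(y-1.5)/4]
print("lens tri",tri(t,tc(115,142),s,sc(643,118)).round(4),onplane(t,[tc(115,142)],.268).round(4))
print("base R near/far",onplane(t,[tc(233,351),tc(233,144),tc(121,352)],.012).round(4))
print("base scene corners", onplane(s,[sc(517,447),sc(664,484),sc(718,288)],.012).round(4))
print("foot stop front edge top?",onplane(t,[tc(132,336),tc(199,335)],.055).round(4))
print("bed upper corners",onplane(t,[tc(187,178),tc(199,322)],.124).round(4), onplane(t,[tc(199,322)],.05).round(4))
print("spool",onplane(t,[tc(484,322)],.055).round(4))
print(manip.state()["time"],manip.state()["contact_force"])
```

```text
top
[293.  208.7] ctr [ 0.4271 -0.0774] len [0.028, 0.095] yaw 32.7
[243.9 208. ] ctr [0.431  0.1065] len [0.029, 0.096] yaw 30.7
[355.6 164.6] ctr [ 0.5932 -0.3199] len [0.023, 0.035] yaw 89.7
[242.9 158.2] ctr [0.6223 0.1102] len [0.026, 0.093] yaw 12.2
[292.6 152.8] ctr [ 0.6413 -0.0802] len [0.026, 0.064] yaw 149.6
[301.3 113.8] ctr [ 0.7976 -0.1173] len [0.02, 0.09] yaw 6.7
scene
[258.2 259.7] ctr [0.6221 0.1107] len [0.032, 0.101] yaw 13.8
[199.7 249.1] ctr [ 0.6401 -0.0801] len [0.033, 0.075] yaw 148.6
[276.7 221.9] ctr [0.4289 0.107 ] len [0.034, 0.107] yaw 30.0
[  9.6 203.4] ctr [ 0.6692 -0.8806] len [0.014, 0.083] yaw 113.7
[227.1 210.5] ctr [ 0.426  -0.0772] len [0.033, 0.102] yaw 31.7
lens tri [0.6476 0.3069 0.2648] [[0.6469 0.3052 0.268 ]]
base R near/far [[0.5138 0.2469 0.012 ]
 [0.7204 0.2504 0.012 ]
 [0.5138 0.3562 0.012 ]]
base scene corners [[0.7274 0.2562 0.012 ]
 [0.7266 0.3628 0.012 ]
 [0.5212 0.3598 0.012 ]]
foot stop front edge top? [[0.5223 0.3359 0.055 ]
 [0.5226 0.2723 0.055 ]]
bed upper corners [[0.6555 0.2735 0.124 ]
 [0.523  0.2598 0.124 ]] [[0.5358 0.2735 0.05  ]]
spool [[0.5325 0.0053 0.055 ]]
0.3 [-0.30992325 -0.35057832 -0.40000886]
```

```bash
cat > to.py <<'E'
import sys; from h import *
# usage: to.py x y z yawdeg : remaining shift/turn in row units
st=manip.state(); p=np.array(st["tool_pos"]); M=Rq(st["tool_rot"]).as_matrix()
yaw=np.degrees(np.arctan2(M[1,0],M[0,0]))
print("t",round(st["time"],2),"pos",p.round(4),"yaw",round(float(yaw),2),"F",np.round(st["contact_force"],2),"T",np.round(st["ft_torque"],2),"w",round(st["gripper_width"],3),"g",round(st["grasp_force"],1),"tilt",round(float(np.degrees(np.arccos(-M[2,2]))),2))
if len(sys.argv)>1:
    x,y,z,a=map(float,sys.argv[1:5]); d=(a-yaw+90)%180-90
    print("shift",(M.T@(np.array([x,y,z])-p)/.12).round(3),"roll",round(-d/180,4))
E
python3 to.py .4067 .0934 .10 30.3
python3 - <<'E'
from h import *
s=frame("scene"); p=np.array(manip.state()["tool_pos"])
im=cv2.resize(s["bgr"][40:190,380:500],None,fx=4,fy=4,interpolation=cv2.INTER_CUBIC)
for h in(0,.073,.15,.183,.195,.25):
    q=(project(s,p+[0,0,h])[0]-[380,40])*4; print(h,q.round())
    cv2.circle(im,tuple(int(v) for v in q),3,(0,255,0),-1)
cv2.imwrite("pics/wrist.png",im)
E
```

```text
t 0.3 pos [0.2229 0.5837 0.1933] yaw 159.1 F [-0.31 -0.35 -0.4 ] T [-0.08 -0.01 -0.02] w 1.002 g 0.0 tilt 0.04
shift [-2.889 -3.27   0.78 ] roll -0.2844
0 [212. 547.]
0.073 [230. 471.]
0.15 [250. 387.]
0.183 [259. 349.]
0.195 [262. 335.]
0.25 [277. 270.]
```

View pics/wrist.png

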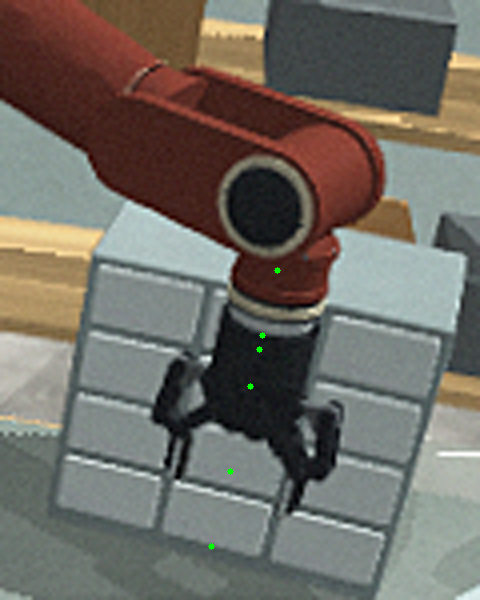

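The wrist crop shows the black body reaching about 195 mm above the TCP, where the green dot sits at (262,335). The red wrist is above that. At lens height I therefore have to keep the tool at x of about 0.56 or less.

```bash
python3 -m pendant '[[1,[-0.25,-0.28,0],0],[1,[-0.5,-0.57,0],0],[1,[-0.75,-0.85,0],0],[1,[-0.97,-1,0],0],[1,[-0.97,-1,0],0]]'; python3 -m pendant '[[1,[-0.25,-0.28,0],0],[1,[-0.5,-0.57,0],0],[1,[-0.75,-0.85,0],0],[1,[-0.97,-1,0],0],[1,[-0.97,-1,0],0]]';python3 to.py .4041 .0919 .10 30.3
```

```text
time: 0.85
tool_pos: [0.2905, 0.4278, 0.1939]
tool_rot: [0.001, 0.183, 0.983, -0.0]
contact_force: [0.2, 1.4, -0.3]
gripper_width: 1.002
grasp_force: 0.0
time: 1.35
tool_pos: [0.3563, 0.2747, 0.194]
tool_rot: [0.001, 0.184, 0.983, 0.0]
contact_force: [-0.2, 0.8, -0.8]
gripper_width: 1.004
grasp_force: 0.0
t 1.35 pos [0.3563 0.2747 0.194 ] yaw 158.84 F [-0.18  0.82 -0.84] T [-0.02  0.    0.01] w 1.004 g 0.0 tilt 0.06
shift [-0.921 -1.277  0.784] roll -0.2859
```

```bash
python3 -m pendant '[[1,[-0.2,-0.25,0],-0.047],[1,[-0.4,-0.5,0.1],-0.094],[1,[-0.6,-0.75,0.2],-0.141],[1,[-0.8,-0.9,0.3],-0.188],[1,[-0.92,-1,0.4],-0.235],[1,[-0.92,-1,0.4],-0.286],[1,[-0.92,-1,0.4],-0.286]]'; python3 to.py .4041 .0919 .06 30.3
```

```text
time: 2.05
tool_pos: [0.415, 0.1256, 0.1451]
tool_rot: [-0.001, -0.265, 0.964, 0.0]
contact_force: [-0.2, 0.8, -0.6]
gripper_width: 0.999
grasp_force: 0.0
t 2.05 pos [0.415  0.1256 0.1451] yaw -149.24 F [-0.16  0.76 -0.63] T [ 0.02 -0.01 -0.02] w 0.999 g 0.0 tilt 0.09
shift [ 0.221 -0.196  0.709] roll 0.0026
```

```bash
python3 -m pendant '[[1,[0.221,-0.196,0.3],0.0026],[1,[0.221,-0.196,0.6],0.0026],[1,[0.221,-0.196,0.71],0.0026],[1,[0.221,-0.196,0.71],0.0026],[1,[0.221,-0.196,0.71],0.0026]]'; python3 to.py .4041 .0919 .012 30.3
```

```text
time: 2.55
tool_pos: [0.4052, 0.0922, 0.0618]
tool_rot: [0.001, -0.26, 0.966, -0.0]
contact_force: [1.1, -0.1, 0.1]
gripper_width: 1.001
grasp_force: 0.0
t 2.55 pos [0.4052 0.0922 0.0618] yaw -149.82 F [ 1.08 -0.06  0.08] T [ 0.01 -0.02  0.02] w 1.001 g 0.0 tilt 0.08
shift [0.01  0.003 0.415] roll -0.0006
```

```bash
python3 -m pendant '[[1,[0.01,0,0.2],0],[1,[0.01,0,0.41],0],[1,[0.01,0,0.41],0],[0,[0.01,0,0.41],0],[0,[0.01,0,0.41],0],[0,[0.01,0,0.41],0],[0,[0.01,0,0.41],0],[0,[0.01,0,0.41],0]]'; python3 -m pendant '[[0,[0,0,0],0],[0,[0,0,0],0],[0,[0,0,-0.1],0],[0,[0,0,-0.2],0],[0,[0,0,-0.3],0],[0,[0,0,-0.3],0],[0,[0,0,-0.3],0],[0,[0,0,-0.3],0],[0,[0,0,-0.3],0]]'; python3 to.py;python3 -m pendant '[[0,[0,0,0],0],[0,[0,0,0],0]]'; python3 to.py
```

```text
time: 3.35
tool_pos: [0.4037, 0.0908, 0.0119]
tool_rot: [0.001, -0.26, 0.966, -0.0]
contact_force: [0.3, -0.3, -0.4]
gripper_width: 0.139
grasp_force: 0.0
time: 4.25
tool_pos: [0.4027, 0.0908, 0.0467]
tool_rot: [-0.001, -0.26, 0.966, 0.0]
contact_force: [0.4, -0.1, 0.1]
gripper_width: -0.003
grasp_force: 0.0
t 4.25 pos [0.4027 0.0908 0.0467] yaw -149.89 F [ 0.41 -0.05  0.08] T [0.02 0.02 0.03] w -0.003 g 0.0 tilt 0.07
time: 4.45
tool_pos: [0.403, 0.0908, 0.0469]
tool_rot: [-0.0, -0.26, 0.966, 0.0]
contact_force: [0.2, -0.6, 0.3]
gripper_width: -0.002
grasp_force: 0.0
t 4.45 pos [0.403  0.0908 0.0469] yaw -149.89 F [ 0.21 -0.55  0.28] T [0.03 0.01 0.02] w -0.002 g 0.0 tilt 0.05
```

Run:
```python
from h import *
s=frame("scene"); t=frame("top")
a=cv2.resize(s["bgr"][180:300,180:340],None,fx=4,fy=4,interpolation=cv2.INTER_CUBIC)
cv2.imwrite("pics/miss.png",a); p=np.array(manip.state()["tool_pos"]);print((project(s,p)[0]-[180,180])*4)
```

```text
[377.92430629 133.94957106]
```

View pics/miss.png

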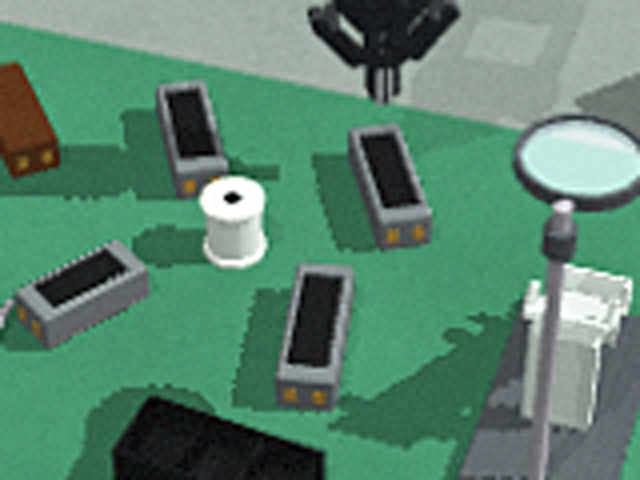

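The picture shows all packs untouched. The shut fingertips are at crop (383,103), but the reported TCP projects to (378,134), so the pose and the cameras disagree. I'll measure by how much.

Run:
```python
from h import *
s=frame("scene"); t=frame("top"); p=np.array(manip.state()["tool_pos"])
for h in(.01,.02,.03,.04): print(h,((project(s,p+[0,0,h])[0]-[180,180])*4).round(0))
for h in(.01,.02,.03,.04): print("back",h,((project(s,p-[h,0,0])[0]-[180,180])*4).round(0))
print("base origin scene",project(s,[[0,0,0],[0,0,.1]]).round(1),"top",project(t,[[0,0,0],[0,0,.15]]).round(1), "flange pt top", project(t,p+[0,0,.31]).round(1), project(t,p).round(1))
v=np.hstack([cv2.resize(t["bgr"][170:350,200:350],None,fx=2.6,fy=2.6,interpolation=cv2.INTER_CUBIC),cv2.resize(s["bgr"][60:240,240:390],None,fx=2.6,fy=2.6,interpolation=cv2.INTER_CUBIC)])
cv2.imwrite("pics/base.png",v); print(v.shape,manip.state()["joint_pos"])
```

```text
0.01 [378. 125.]
0.02 [378. 115.]
0.03 [378. 106.]
0.04 [378.  97.]
back 0.01 [382. 127.]
back 0.02 [385. 120.]
back 0.03 [389. 114.]
back 0.04 [392. 107.]
base origin scene [[283.6 162.6]
 [284.2 141.9]] top [[273.2 323.9]
 [273.9 333.4]] flange pt top [[242.3 206.8]] [[247.9 215.1]]
(468, 780, 3) [ 4.09054339e-02 -3.50814146e-01  2.22605149e+00 -1.64294205e-05
  1.26660778e+00 -2.05544877e+00]
```

View pics/base.png

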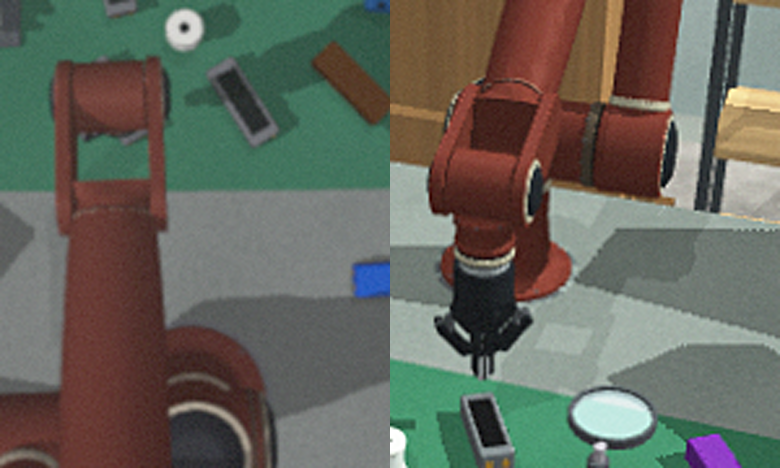

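The top view confirms the xy position: the wrist axis is at (242,207) and was predicted at (242,207). The tip sits about 33 mm higher than reported. I'll touch the pack top gently with the shut fingers to calibrate this.

```bash
python3 -m pendant '[[0,[0,0,0.15],0],[0,[0,0,0.27],0],[0,[0,0,0.27],0],[0,[0,0,0.27],0]]' | grep -E 'pos|force'
for i in 1; do python3 -m pendant '[[0,[0,0,0.02],0],[0,[0,0,0.02],0]]' | grep -E 'pos|contact'; done
python3 -m pendant '[[0,[0,0,0.02],0],[0,[0,0,0.02],0]]' | grep -E 'pos|contact'
python3 -m pendant '[[0,[0,0,0.02],0],[0,[0,0,0.02],0]]' | grep -E 'pos|contact'
```

```text
tool_pos: [0.4031, 0.0908, 0.015]
contact_force: [-0.1, 0.5, -0.1]
grasp_force: 0.0
tool_pos: [0.4038, 0.0908, 0.0131]
contact_force: [0.1, 0.1, 0.4]
tool_pos: [0.4032, 0.0907, 0.0101]
contact_force: [-0.6, 0.5, 0.3]
tool_pos: [0.403, 0.0907, 0.0074]
contact_force: [1.0, -0.0, 0.7]
```

```bash
python3 -m pendant '[[0,[0,0,0.02],0],[0,[0,0,0.02],0]]' | grep -E 'pos|contact'
python3 -m pendant '[[0,[0,0,0.02],0],[0,[0,0,0.02],0]]' | grep -E 'pos|contact'
python3 -m pendant '[[0,[0,0,0.02],0],[0,[0,0,0.02],0]]' | grep -E 'pos|contact'
```

```text
tool_pos: [0.403, 0.0908, 0.0049]
contact_force: [1.1, 0.6, -0.2]
tool_pos: [0.4029, 0.0907, 0.0025]
contact_force: [0.0, -0.1, -0.6]
tool_pos: [0.403, 0.0908, 0.0002]
contact_force: [0.7, -0.4, -0.8]
```

```bash
python3 -m pendant '[[0,[0,0,0.015],0],[0,[0,0,0.015],0]]' | grep -E 'pos|contact'
python3 -m pendant '[[0,[0,0,0.015],0],[0,[0,0,0.015],0]]' | grep -E 'pos|contact'
python3 - <<'E'
from h import *
s=frame("scene"); p=np.array(manip.state()["tool_pos"])
# print the brightness column below the fingers
c=project(s,p)[0]; print("proj",c.round(1))
g=s["bgr"].max(2); x=int(c[0])
for v in range(190,222): print(v,g[v,x-3:x+8])
E
```

```text
tool_pos: [0.403, 0.0908, -0.0015]
contact_force: [-0.9, -1.2, 0.1]
tool_pos: [0.4031, 0.0908, -0.0033]
contact_force: [-0.1, 0.1, -0.2]
proj [274.3 224.8]
190 [32 30 28 39 29 35 32 34 35 36 31]
191 [21 27 32 27 30 25 30 33 32 34 33]
192 [31 35 30 26 30 30 30 29 37 44 46]
193 [27 28 29 25 26 34 28 23 35 40 52]
194 [34 33 34 23 30 26 25 35 29 40 39]
195 [31 29 30 28 37 31 21 26 31 28 35]
196 [32 28 30 34 28 31 21 31 37 32 30]
197 [28 29 40 30 24 27 30 29 29 24 30]
198 [27 28 27 34 29 29 32 26 33 27 35]
199 [24 33 37 34 21 27 19 31 36 31 42]
200 [27 40 29 42 50 22 31 31 32 33 34]
201 [21 30 35 40 73 24 34 35 27 39 36]
202 [22 35 40 41 68 21 30 33 28 35 28]
203 [23 34 35 38 49 23 27 28 36 24 33]
204 [33 26 30 32 51 25 29 27 32 36 27]
205 [32 27 22 36 62 32 27 34 32 30 24]
206 [30 31 25 29 42 26 25 34 30 28 26]
207 [ 23  32  25  26  32  29  35  26  35  61 121]
208 [ 21  31  24  34  18  26  43  26  34 111 158]
209 [ 33  26  37  79 107  63 114  30  53 146 147]
210 [ 34  18  43 111 131  73 151  35  57 156 148]
211 [ 39  15  45 114 117  74 149  37  53 159 148]
212 [ 40  15  46 120 105  71 137  40  65 154 139]
213 [ 46  28  45 113  95  70 145  44  62 170 144]
214 [ 35  21  47 118  99  72 147  41  75 155 121]
215 [  6  18  51 123 104  64 135  37  60 148 130]
216 [ 18  26  65 146 112  76 155  33  36 136 179]
217 [  4  21  61 132  77  51 111  24  38 118 174]
218 [ 58  23  30  62  31  25  41  23  29  89 162]
219 [ 77  15  27  28  32  29  33  26  19  51 133]
220 [133  16  23  32  26  34  28  32  30  38 114]
221 [165  54  27  36  30  29  35  34  25  30  83]
```

```bash
python3 -m pendant '[[0,[0,0,0.02],0],[0,[0,0,0.02],0]]' | grep -E 'pos|contact'
python3 -m pendant '[[0,[0,0,0.02],0],[0,[0,0,0.02],0]]' | grep -E 'pos|contact'
python3 -m pendant '[[0,[0,0,0.02],0],[0,[0,0,0.02],0]]' | grep -E 'pos|contact'
```

```text
tool_pos: [0.4034, 0.0907, -0.0036]
contact_force: [-7.1, -0.9, 14.1]
tool_pos: [0.4034, 0.0907, -0.0037]
contact_force: [-17.6, -1.8, 33.5]
tool_pos: [0.4034, 0.0907, -0.0038]
contact_force: [-27.6, -2.8, 50.7]
```

```bash
python3 -m pendant '[[0,[0,0,-0.1],0],[0,[0,0,-0.3],0],[1,[0,0,-0.4],0],[1,[0,0,-0.4],0],[1,[0,0,-0.4],0],[1,[0,0,-0.4],0],[1,[0,0,-0.4],0],[1,[0,0,-0.4],0],[1,[0,0,-0.4],0]]' | grep -E 'pos|contact'
python3 to.py .4041 .0919 -.027 30.3
python3 - <<'E'
from h import *
# is pack P2 still where it was? (scene, dark panel)
f=frame("scene")
g=cv2.resize(f["bgr"],None,fx=4,fy=4,interpolation=cv2.INTER_CUBIC).max(2)
for c in cv2.findContours(cv2.inRange(g,0,52),0,1)[0]:
    if not 300<cv2.contourArea(c)<3500: continue
    r=cv2.minAreaRect(c); b=onplane(f,(cv2.boxPoints(r)-1.5)/4,.035)
    if .3<b[:,0].min() and b[:,0].max()<.75: print(b.mean(0)[:2].round(4),[round(float(np.linalg.norm(b[i+1]-b[i])),3) for i in(0,1)])
E
```

```text
tool_pos: [0.4029, 0.0907, 0.0372]
contact_force: [0.4, 1.1, -0.0]
t 8.2 pos [0.4029 0.0907 0.0372] yaw -149.89 F [ 0.39  1.06 -0.02] T [0.01 0.03 0.01] w 0.998 g 0.0 tilt 0.06
shift [-0.014  0.003  0.535] roll -0.0011
[0.622  0.1106] [0.101, 0.032]
[ 0.6403 -0.0798] [0.075, 0.033]
[0.429  0.1071] [0.033, 0.106]
[ 0.4269 -0.0761] [0.033, 0.1]
[ 0.6696 -0.8816] [0.081, 0.014]
```

```bash
python3 -m pendant '[[1,[-0.01,0,0.2],0],[1,[-0.01,0,0.4],0],[1,[-0.01,0,0.48],0],[1,[-0.01,0,0.535],0],[1,[-0.01,0,0.535],0]]' | grep -E 'pos|contact'
python3 -m pendant '[[0,[0,0,0],0],[0,[0,0,0],0],[0,[0,0,0],0],[0,[0,0,0],0],[0,[0,0,0],0],[0,[0,0,0],0],[0,[0,0,0],0],[0,[0,0,0],0]]'
```

```text
tool_pos: [0.4039, 0.0913, -0.0269]
contact_force: [-0.1, -0.1, 0.5]
time: 9.55
tool_pos: [0.4055, 0.0914, -0.0253]
tool_rot: [0.001, -0.26, 0.966, -0.0]
contact_force: [-0.7, -0.9, 5.5]
gripper_width: 0.528
grasp_force: 62.8
```

```bash
python3 -m pendant '[[0,[0,0,-0.06],0],[0,[0,0,-0.12],0],[0,[0,0,-0.18],0],[0,[0,0,-0.2],0],[0,[0,0,-0.2],0],[0,[0,0,-0.2],0],[0,[0,0,-0.2],0]]'|grep con; for i in 1 2; do python3 -m pendant '[[0,[0,0,0],0]]' |grep con; done; python3 to.py
```

```text
contact_force: [-0.3, -0.3, -2.0]
contact_force: [0.3, -0.9, -2.5]
contact_force: [-0.0, 0.4, -1.8]
t 10.45 pos [ 0.4041  0.0914 -0.0027] yaw -149.89 F [-0.01  0.37 -1.76] T [0.01 0.05 0.01] w 0.524 g 61.9 tilt 0.03
```

It weighs about 2.0 N, roughly 0.2 kg, so this is an empty shell. I'll put it back and go to the far-left pack.

```bash
python3 -m pendant '[[0,[0,0,0.06],0],[0,[0,0,0.12],0],[0,[0,0,0.17],0],[0,[0,0,0.19],0],[0,[0,0,0.195],0],[0,[0,0,0.195],0]]'|grep -E "con|pos"; python3 -m pendant '[[1,[0,0,0],0],[1,[0,0,0],0],[1,[0,0,0],0],[1,[0,0,-0.1],0],[1,[0,0,-0.3],0],[1,[0,0,-0.6],0],[1,[0,0,-0.8],0],[1,[0,0,-0.8],0],[1,[0,0,-0.8],0]]'|grep -E "con|pos|wid"; python3 to.py .5929 .1037 .07 13
```

```text
tool_pos: [0.4041, 0.0913, -0.0253]
contact_force: [-5.8, -0.8, 6.8]
tool_pos: [0.4049, 0.0914, 0.0711]
contact_force: [0.3, -1.1, -0.7]
gripper_width: 1.002
t 11.95 pos [0.4049 0.0914 0.0711] yaw -149.89 F [ 0.27 -1.06 -0.73] T [-0.04 -0.02 -0.03] w 1.002 g 0.0 tilt 0.12
shift [-1.407 -0.698  0.012] roll 0.0951
```

```bash
python3 -m pendant '[[1,[-0.33,-0.17,0],0.032],[1,[-0.66,-0.35,0],0.064],[1,[-1,-0.52,0],0.095],[1,[-1,-0.69,0],0.095],[1,[-1,-0.69,0],0.095]]'|grep -E "con|pos"; python3 to.py .5929 .1037 .03 13
```

```text
tool_pos: [0.5497, 0.0787, 0.0678]
contact_force: [-1.2, -0.6, -0.5]
t 12.45 pos [0.5497 0.0787 0.0678] yaw -167.08 F [-1.16 -0.58 -0.55] T [ 0.06 -0.06 -0.07] w 1.001 g 0.0 tilt 0.23
shift [-0.398  0.122  0.313] roll -0.0004
```

```bash
python3 -m pendant '[[1,[-0.3,0,0.1],0],[1,[-0.41,0,0.3],0],[1,[-0.41,0,0.33],0],[1,[-0.41,0,0.33],0]]'|grep -E "con|pos"; python3 to.py .5929 .1037 -.027 13
```

```text
tool_pos: [0.5947, 0.0913, 0.0283]
contact_force: [-0.2, 0.2, 0.5]
t 12.85 pos [0.5947 0.0913 0.0283] yaw -166.97 F [-0.17  0.24  0.48] T [-0.07 -0.03 -0.06] w 1.001 g 0.0 tilt 0.3
shift [-0.011  0.104  0.461] roll 0.0002
```

```bash
python3 -m pendant '[[1,[-0.01,0.104,0],0],[1,[-0.01,0.104,0],0],[1,[-0.01,0.104,0],0]]'>/dev/null; python3 to.py .5929 .1037 -.027 13
```

```text
t 13.15 pos [0.596  0.104  0.0317] yaw -166.94 F [ 0.18 -0.72 -0.4 ] T [-0.01 -0.01 -0.01] w 0.998 g 0.0 tilt 0.1
shift [0.027 0.003 0.489] roll 0.0004
```

```bash
python3 -m pendant '[[1,[0.025,0,0.2],0],[1,[0.025,0,0.4],0],[1,[0.025,0,0.48],0],[1,[0.025,0,0.48],0],[0,[0.025,0,0.48],0],[0,[0.025,0,0.48],0],[0,[0.025,0,0.48],0],[0,[0.025,0,0.48],0],[0,[0.025,0,0.48],0],[0,[0.025,0,0.48],0]]' | grep -E 'pos|contact'
python3 -m pendant '[[0,[0,0,0],0],[0,[0,0,-0.06],0],[0,[0,0,-0.12],0],[0,[0,0,-0.18],0],[0,[0,0,-0.25],0],[0,[0,0,-0.25],0],[0,[0,0,-0.25],0],[0,[0,0,-0.25],0]]'|grep -E 'pos|con|gras|wid';  for i in 1 2; do python3 -m pendant '[[0,[0,0,0],0]]' |grep con; done; python3 to.py
```

```text
tool_pos: [0.5946, 0.1028, -0.0252]
contact_force: [0.2, 0.1, 6.2]
tool_pos: [0.5926, 0.1027, 0.0025]
contact_force: [-0.7, 0.7, -2.8]
gripper_width: 0.526
grasp_force: 62.5
contact_force: [0.5, 0.0, -1.6]
contact_force: [-0.1, -0.1, -3.4]
t 15.15 pos [0.5927 0.1028 0.0025] yaw -166.99 F [-0.1  -0.1  -3.39] T [-0.06  0.05 -0.06] w 0.525 g 62.5 tilt 0.04
```

```bash
python3 -m pendant '[[0,[0,0,-0.2],0],[0,[0,0,-0.4],0],[0,[0,0,-0.4],0],[0,[0,0,-0.4],0],[0,[0,0,-0.4],0]]' | grep -E 'pos|contact'
for i in 1 2 3 4 5 6; do python3 -m pendant '[[0,[0,0,0],0]]' |grep con; done; python3 to.py
```

```text
tool_pos: [0.5917, 0.1027, 0.0491]
contact_force: [0.0, 0.2, -3.0]
contact_force: [0.5, 0.2, -2.6]
contact_force: [-0.9, 0.4, -2.7]
contact_force: [0.6, -0.3, -2.9]
contact_force: [0.4, -0.6, -1.4]
contact_force: [1.1, 0.5, -1.7]
contact_force: [-0.3, -0.6, -2.0]
t 16.25 pos [0.593  0.1028 0.0509] yaw -166.99 F [-0.34 -0.6  -1.97] T [-0.01  0.03 -0.04] w 0.525 g 62.5 tilt 0.0
```

It averages about 2.2 N, so this is also a shell. I'll set it down and go to the third.

```bash
python3 -m pendant '[[0,[0,0,0.2],0],[0,[0,0,0.4],0],[0,[0,0,0.55],0],[0,[0,0,0.61],0],[0,[0,0,0.635],0],[0,[0,0,0.64],0],[0,[0,0,0.64],0]]'|grep -E "con|pos"
```

```text
tool_pos: [0.594, 0.1028, -0.0249]
contact_force: [-0.1, 0.0, -1.7]
```

```bash
python3 -m pendant '[[1,[0,0,0.005],0],[1,[0,0,0.005],0],[1,[0,0,0],0],[1,[0,0,-0.1],0],[1,[0,0,-0.3],0],[1,[0,0,-0.6],0],[1,[0,0,-0.85],0],[1,[0,0,-0.85],0],[1,[0,0,-0.85],0]]'|grep -E "con|pos|wid"; python3 to.py .4011 -.0927 .07 32
```

```text
tool_pos: [0.5941, 0.1028, 0.0781]
contact_force: [-0.4, -0.2, -0.4]
gripper_width: 0.998
t 17.85 pos [0.5941 0.1028 0.0781] yaw -166.99 F [-0.41 -0.23 -0.37] T [ 0.05  0.03 -0.05] w 0.998 g 0.0 tilt 0.19
shift [ 1.934 -1.225  0.062] roll -0.1055
```

```bash
python3 -m pendant '[[1,[0.3,-0.2,0],0],[1,[0.65,-0.4,0],0],[1,[1,-0.6,0],0],[1,[1,-0.6,0],0]]'|grep -E "con|pos"; python3 to.py .4011 -.0927 .07 32
```

```text
tool_pos: [0.4864, 0.0037, 0.0725]
contact_force: [0.9, 0.7, -1.7]
t 18.25 pos [0.4864 0.0037 0.0725] yaw -167.19 F [ 0.94  0.72 -1.67] T [-0.02 -0.02  0.01] w 1.003 g 0.0 tilt 0.44
shift [ 0.871 -0.626  0.026] roll -0.1066
```

```bash
python3 -m pendant '[[1,[0.3,-0.2,0],-0.035],[1,[0.6,-0.4,0],-0.07],[1,[0.86,-0.62,0],-0.105],[1,[0.86,-0.62,0],-0.105],[1,[0.86,-0.62,0],-0.105],[1,[0.86,-0.62,0],-0.105]]'|grep -E "con|pos"; python3 to.py .4011 -.0927 .03 32
```

```text
tool_pos: [0.4087, -0.0895, 0.0757]
contact_force: [-0.6, -0.0, -0.1]
t 18.85 pos [ 0.4087 -0.0895  0.0757] yaw -148.08 F [-0.62 -0.   -0.11] T [-0.01 -0.02 -0.02] w 0.999 g 0.0 tilt 0.06
shift [0.068 0.01  0.381] roll -0.0005
```

```bash
python3 -m pendant '[[1,[0.067,0.01,0.2],0],[1,[0.067,0.01,0.38],0],[1,[0.067,0.01,0.38],0],[1,[0.067,0.01,0.38],0]]'|grep -E "con|pos"; python3 to.py .4011 -.0927 -.027 32
```

```text
tool_pos: [0.4012, -0.0925, 0.0304]
contact_force: [0.4, -0.1, -0.8]
t 19.25 pos [ 0.4012 -0.0925  0.0304] yaw -148.0 F [ 0.35 -0.07 -0.83] T [-0.04 -0.03  0.  ] w 0.995 g 0.0 tilt 0.08
shift [ 0.001 -0.001  0.478] roll -0.0
```

```bash
python3 -m pendant '[[1,[0,0,0.2],0],[1,[0,0,0.4],0],[1,[0,0,0.475],0],[1,[0,0,0.475],0],[0,[0,0,0.475],0],[0,[0,0,0.475],0],[0,[0,0,0.475],0],[0,[0,0,0.475],0],[0,[0,0,0.475],0],[0,[0,0,0.475],0]]' | grep -E 'pos|contact'
python3 -m pendant '[[0,[0,0,0],0],[0,[0,0,-0.1],0],[0,[0,0,-0.3],0],[0,[0,0,-0.5],0],[0,[0,0,-0.5],0],[0,[0,0,-0.5],0],[0,[0,0,-0.5],0],[0,[0,0,-0.5],0]]'|grep -E 'pos|con|gras|wid';  for i in 1 2 3 4; do python3 -m pendant '[[0,[0,0,0],0]]' |grep con; done; python3 to.py
```

```text
tool_pos: [0.4026, -0.0941, -0.0249]
contact_force: [-0.5, -0.5, 5.8]
tool_pos: [0.3995, -0.0927, 0.0316]
contact_force: [-0.0, 0.4, -4.9]
gripper_width: 0.524
grasp_force: 62.8
contact_force: [-0.4, 0.1, -5.0]
contact_force: [-0.6, 0.2, -5.2]
contact_force: [-0.1, 0.2, -5.7]
contact_force: [0.7, -0.4, -4.9]
t 21.45 pos [ 0.401  -0.0933  0.0334] yaw -148.09 F [ 0.71 -0.43 -4.91] T [-0.05  0.14  0.03] w 0.521 g 62.8 tilt 0.01
```

The third pack weighs about 5.1 N (0.52 kg), so this is the full one. I'll lift and carry it to the front of the cradle while measuring the bed edges.

```bash
python3 -m pendant '[[0,[0,0,-0.25],0.03],[0,[0,0,-0.5],0.06],[0,[0,0,-0.75],0.09],[0,[0,0,-0.78],0.12],[0,[0,0,-0.78],0.15],[0,[0,0,-0.78],0.177],[0,[0,0,-0.78],0.177]]' | grep -E 'pos|contact'; python3 to.py .46 .304 .125 0
python3 - <<'E'
from h import *
x0,y0=.542,.304; t=frame("top"); g=t["bgr"].astype(float).mean(2)
c,sn=np.cos(np.radians(35)),np.sin(np.radians(35))
for s in(.04,.05,.06,.07,.08,.09):
    P=np.array([x0+s*c,y0,.045+s*sn]); q=project(t,P)[0]
    L=project(t,P+[0,.045,0])[0]; Rr=project(t,P-[0,.045,0])[0]
    n=181; pts=np.linspace(L,Rr,n).astype(np.float32)
    v=cv2.remap(g.astype(np.float32),pts[:,0].reshape(1,-1),pts[:,1].reshape(1,-1),cv2.INTER_LINEAR)[0]
    y=np.linspace(y0+.045,y0-.045,n)
    print(s,[f"{a:.0f}" for a in v[::6]])
    hi=np.median(v[60:120]); a=np.argmax(v>(v[:15].mean()+hi)/2); b=n-1-np.argmax(v[::-1]>(v[-15:].mean()+hi)/2); print("  edges",y[a].round(4),y[b].round(4),"mid",((y[a]+y[b])/2).round(4),"w",(y[a]-y[b]).round(4))
E
```

```text
tool_pos: [0.4009, -0.0933, 0.1271]
contact_force: [-0.2, 0.4, -5.7]
t 22.15 pos [ 0.4009 -0.0933  0.1271] yaw -179.94 F [-0.18  0.43 -5.71] T [ 0.02  0.21 -0.01] w 0.525 g 63.9 tilt 0.01
shift [-0.496  3.31   0.018] roll 0.0003
0.04 ['95', '90', '88', '96', '123', '155', '177', '186', '186', '187', '187', '188', '188', '188', '189', '190', '190', '189', '188', '188', '193', '197', '199', '192', '158', '116', '85', '72', '70', '70', '72']
  edges 0.3355 0.275 mid 0.3052 w 0.0605
0.05 ['98', '96', '89', '99', '130', '159', '179', '187', '188', '188', '188', '188', '189', '191', '188', '187', '189', '190', '190', '193', '196', '197', '199', '186', '154', '120', '93', '84', '78', '73', '71']
  edges 0.3355 0.2755 mid 0.3055 w 0.06
0.06 ['97', '94', '90', '101', '128', '160', '186', '187', '188', '188', '189', '190', '189', '191', '190', '187', '190', '191', '189', '191', '198', '200', '197', '182', '154', '117', '96', '92', '92', '92', '90']
  edges 0.3355 0.2765 mid 0.306 w 0.059
0.07 ['97', '92', '92', '103', '127', '162', '180', '187', '188', '190', '190', '190', '189', '189', '188', '189', '189', '190', '192', '196', '198', '199', '198', '184', '152', '115', '95', '89', '92', '94', '93']
  edges 0.3355 0.2765 mid 0.306 w 0.059
0.08 ['98', '95', '92', '97', '130', '161', '181', '188', '189', '188', '187', '187', '189', '189', '186', '188', '191', '194', '197', '199', '199', '198', '194', '183', '147', '112', '94', '90', '93', '93', '92']
  edges 0.3355 0.2765 mid 0.306 w 0.059
0.09 ['98', '99', '97', '107', '134', '166', '189', '191', '189', '186', '186', '188', '189', '188', '190', '194', '198', '200', '201', '201', '200', '198', '197', '178', '150', '127', '112', '106', '95', '90', '88']
  edges 0.336 0.2765 mid 0.3062 w 0.0595
```

```bash
for k in 1; do python3 -m pendant '[[0,[-0.1,0.33,-0.05],0],[0,[-0.15,0.66,-0.1],0],[0,[-0.15,1,-0.1],0]]' | grep -E 'pos|contact'; done
python3 -m pendant '[[0,[-0.1,0.33,0],0],[0,[-0.15,0.66,0],0],[0,[-0.15,1,0],0]]' | grep -E 'pos|contact'
python3 -m pendant '[[0,[-0.1,0.33,0],0],[0,[-0.15,0.66,0],0],[0,[-0.15,1,0],0],[0,[-0.15,1,0],0],[0,[-0.15,1,0],0]]' | grep -E 'pos|contact'
python3 to.py .46 .306 .13 0
```

```text
tool_pos: [0.4201, 0.0277, 0.1403]
contact_force: [1.9, 0.1, -4.7]
tool_pos: [0.4372, 0.1484, 0.1391]
contact_force: [1.1, -0.3, -4.6]
tool_pos: [0.4542, 0.2674, 0.1386]
contact_force: [0.2, 0.3, -5.6]
t 23.3 pos [0.4542 0.2674 0.1386] yaw -179.76 F [ 0.2   0.26 -5.63] T [-0.04  0.17  0.04] w 0.525 g 66.1 tilt 0.08
shift [-0.049  0.321  0.071] roll 0.0014
```

```bash
python3 -m pendant '[[0,[-0.05,0.32,0.07],0.0014],[0,[-0.05,0.32,0.07],0.0014],[0,[-0.05,0.32,0.07],0.0014],[0,[-0.05,0.32,0.07],0.0014]]' | grep -E 'pos|contact'
python3 to.py .46 .306 .13 0
python3 - <<'E'
from h import *
t=frame("top"); s=frame("scene")
a=cv2.resize(t["bgr"][120:230,150:250],(400,440),interpolation=cv2.INTER_CUBIC)
b=cv2.resize(s["bgr"][170:280,280:380],(400,440),interpolation=cv2.INTER_CUBIC)
cv2.imwrite("pics/hand.png",np.hstack([a,b])); cv2.imwrite("top_hand.png",t["bgr"]);cv2.imwrite("scene_hand.png",s["bgr"])
E
```

```text
tool_pos: [0.4607, 0.304, 0.1306]
contact_force: [-0.5, -0.5, -5.6]
t 23.7 pos [0.4607 0.304  0.1306] yaw 179.75 F [-0.52 -0.55 -5.59] T [0.02 0.18 0.05] w 0.52 g 67.5 tilt 0.03
shift [0.006 0.017 0.005] roll -0.0014
```

View pics/hand.png

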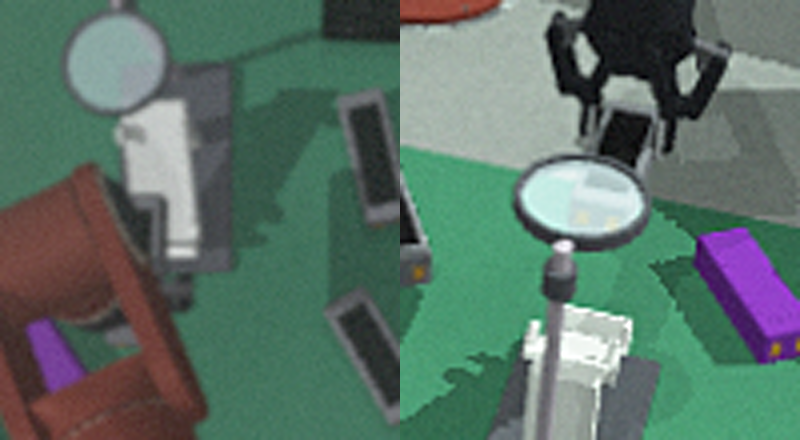

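In the hand crop (left, top view) the held pack's far right corner is near (165,193), beside the bed. On the right it is held level below the gripper. I'll compare that with the prediction.

Run:
```python
from h import *
t=frame("top"); p=np.array([.4607,.304,.1306])
g=t["bgr"].astype(np.float32).mean(2)
for zz in(.19,):
    for dx,dy in((.095,-.023),(.095,.023),(.08,0)): print(dx,dy,((project(t,[p[0]+dx,p[1]+dy,zz])[0]-[150,120])*4+1.5).round(1))
# right edge profile across y at top plane, x = p+.085,.075 ; and end profile along x at y=p-.018
for dx in(.09,.08,.07):
    y=np.arange(-.045,.0,.002); P=np.c_[np.full(len(y),p[0]+dx),p[1]+y,np.full(len(y),.19)]; q=project(t,P).astype(np.float32)
    print(dx,dict(zip((y*1000).round().astype(int).tolist(),cv2.remap(g,q[:,0].reshape(1,-1),q[:,1].reshape(1,-1),1)[0].round().astype(int).tolist())))
x=np.arange(.075,.115,.002); P=np.c_[p[0]+x,np.full(len(x),p[1]-.01),np.full(len(x),.19)]; q=project(t,P).astype(np.float32)
print("end",dict(zip((x*1000).round().astype(int).tolist(),cv2.remap(g,q[:,0].reshape(1,-1),q[:,1].reshape(1,-1),1)[0].round().astype(int).tolist())))
```

```text
0.095 -0.023 [161.2 191.2]
0.095 0.023 [108.  191.9]
0.08 0 [134.1 208.8]
0.09 {-45: 201, -43: 201, -41: 197, -39: 193, -37: 189, -35: 190, -33: 189, -31: 183, -29: 168, -27: 148, -25: 127, -23: 109, -21: 105, -19: 104, -17: 107, -15: 108, -13: 111, -11: 109, -9: 108, -7: 110, -5: 109, -3: 109, -1: 103}
0.08 {-45: 198, -43: 197, -41: 194, -39: 192, -37: 190, -35: 189, -33: 181, -31: 165, -29: 131, -27: 94, -25: 82, -23: 78, -21: 90, -19: 97, -17: 99, -15: 93, -13: 86, -11: 86, -9: 85, -7: 82, -5: 79, -3: 77, -1: 65}
0.07 {-45: 199, -43: 198, -41: 194, -39: 193, -37: 191, -35: 189, -33: 180, -31: 166, -29: 134, -27: 102, -25: 87, -23: 83, -21: 96, -19: 97, -17: 94, -15: 76, -13: 60, -11: 51, -9: 48, -7: 49, -5: 45, -3: 42, -1: 43}
end {75: 52, 77: 64, 79: 76, 81: 96, 83: 115, 85: 115, 87: 114, 89: 107, 91: 114, 93: 128, 95: 157, 97: 182, 99: 189, 101: 191, 103: 188, 105: 187, 107: 187, 109: 189, 111: 190, 113: 189, 115: 189}
```

The pack's end is at +95 mm and its right edge at −23 mm, as predicted. I'll move over the bed (y 0.3065, x 0.552), under the lens.

```bash
python3 -m pendant '[[0,[-0.2,0.02,0],-0.001],[0,[-0.4,0.02,0],-0.001],[0,[-0.6,0.02,0],-0.001],[0,[-0.7,0.02,0],-0.001],[0,[-0.76,0.02,0],-0.001],[0,[-0.76,0.02,0],-0.001],[0,[-0.76,0.02,0],-0.001]]' | grep -E 'pos|contact'
python3 to.py .552 .3065 .1 0
```

```text
tool_pos: [0.5511, 0.3071, 0.1305]
contact_force: [-0.0, 0.3, -5.6]
t 24.55 pos [0.5511 0.3071 0.1305] yaw 179.99 F [-0.01  0.33 -5.61] T [-0.03  0.19  0.02] w 0.519 g 67.6 tilt 0.06
shift [-0.008 -0.005  0.254] roll -0.0001
```

```bash
python3 -m pendant '[[0,[-0.01,-0.005,0.1],0],[0,[-0.01,-0.005,0.2],0],[0,[-0.01,-0.005,0.25],0],[0,[-0.01,-0.005,0.25],0]]' | grep -E 'pos|contact'
python3 -m pendant '[[0,[0,0,0.04],0],[0,[0,0,0.08],0],[0,[0,0,0.08],0]]' | grep -E 'pos|contact'
python3 to.py .552 .3065 .09 0
```

```text
tool_pos: [0.5513, 0.306, 0.098]
contact_force: [0.5, -0.0, -6.1]
tool_pos: [0.552, 0.3068, 0.0925]
contact_force: [-10.0, -2.0, 4.1]
t 25.25 pos [0.552  0.3068 0.0925] yaw 179.98 F [-9.98 -2.05  4.1 ] T [-0.39  1.05 -0.18] w 0.524 g 68.9 tilt 0.14
shift [ 0.    -0.002  0.021] roll -0.0001
```

```bash
python3 -m pendant '[[0,[0,0,0.03],0],[0,[0,0,0.06],0],[0,[0,0,0.06],0]]' | grep -E 'pos|contact'
python3 to.py
python3 -m pendant '[[0,[0,0,0.03],0],[0,[0,0,0.06],0],[0,[0,0,0.06],0]]' | grep -E 'pos|contact'
python3 to.py .552 .3065 .07 0
```

```text
tool_pos: [0.5506, 0.3068, 0.0849]
contact_force: [-12.7, -2.3, 3.3]
t 25.55 pos [0.5506 0.3068 0.0849] yaw 179.99 F [-12.69  -2.34   3.34] T [-0.31  1.56 -0.12] w 0.527 g 69.5 tilt 0.31
tool_pos: [0.5498, 0.3068, 0.0772]
contact_force: [-14.7, -2.7, 4.8]
t 25.85 pos [0.5498 0.3068 0.0772] yaw -179.99 F [-14.68  -2.72   4.75] T [-0.3   1.77 -0.15] w 0.518 g 70.4 tilt 0.41
shift [-0.018 -0.002  0.06 ] roll 0.0
```

```bash
python3 -m pendant '[[0,[0,0,0.03],0],[0,[0,0,0.06],0],[0,[0,0,0.09],0],[0,[0,0,0.12],0],[0,[0,0,0.12],0]]' | grep -E 'pos|contact'
python3 to.py .552 .3065 .0486 0
python3 -m pendant '[[0,[0,0,0.03],0],[0,[0,0,0.06],0],[0,[0,0,0.06],0]]' | grep -E 'pos|contact'
python3 to.py .552 .3065 .0486 0
```

```text
tool_pos: [0.5502, 0.3068, 0.0625]
contact_force: [-14.3, -1.8, 2.9]
t 26.35 pos [0.5502 0.3068 0.0625] yaw -179.99 F [-14.26  -1.79   2.94] T [-0.21  1.49 -0.12] w 0.529 g 72.0 tilt 0.36
shift [-0.016 -0.003  0.116] roll 0.0
tool_pos: [0.5514, 0.3071, 0.0556]
contact_force: [-9.7, -0.3, 1.1]
t 26.65 pos [0.5514 0.3071 0.0556] yaw -179.98 F [-9.68 -0.26  1.05] T [-0.05  1.05 -0.03] w 0.518 g 72.6 tilt 0.2
shift [-0.005 -0.005  0.059] roll 0.0001
```

```bash
python3 -m pendant '[[0,[0,0,0.03],0],[0,[0,0,0.055],0],[0,[0,0,0.055],0]]' | grep -E 'pos|contact'
python3 to.py .5566 .3065 .036 0
python3 -m pendant '[[0,[-0.015,0,0.035],0],[0,[-0.025,0,0.06],0],[0,[-0.025,0,0.06],0]]' | grep -E 'pos|contact'
python3 to.py .5566 .3065 .036 0
```

```text
tool_pos: [0.5526, 0.3073, 0.0499]
contact_force: [-9.1, -0.9, 2.2]
t 26.95 pos [0.5526 0.3073 0.0499] yaw -179.99 F [-9.13 -0.91  2.23] T [-0.08  0.64 -0.01] w 0.527 g 73.4 tilt 0.06
shift [-0.033 -0.007  0.115] roll 0.0001
tool_pos: [0.5552, 0.3073, 0.0421]
contact_force: [-8.6, -0.2, 0.3]
t 27.25 pos [0.5552 0.3073 0.0421] yaw -179.98 F [-8.58 -0.19  0.25] T [0.05 0.67 0.06] w 0.519 g 74.5 tilt 0.1
shift [-0.012 -0.007  0.051] roll 0.0001
```

```bash
python3 -m pendant '[[0,[-0.005,0,0.025],0],[0,[-0.01,0,0.045],0],[0,[-0.01,0,0.045],0]]' | grep -E 'pos|contact'
python3 to.py .5566 .3065 .036 0
python3 - <<'E'
from h import *
t=frame("top"); s=frame("scene")
a=cv2.resize(t["bgr"][120:210,150:250],(440,396),interpolation=cv2.INTER_CUBIC)
b=cv2.resize(s["bgr"][200:290,285:365],(352,396),interpolation=cv2.INTER_CUBIC)
cv2.imwrite("pics/seat.png",np.hstack([a,b]))
E
```

```text
tool_pos: [0.5564, 0.3074, 0.0383]
contact_force: [-11.4, -1.4, 6.6]
t 27.55 pos [0.5564 0.3074 0.0383] yaw -179.96 F [-11.42  -1.37   6.56] T [-0.03  1.3   0.12] w 0.518 g 75.7 tilt 0.13
shift [-0.002 -0.008  0.019] roll 0.0002
```

View pics/seat.png

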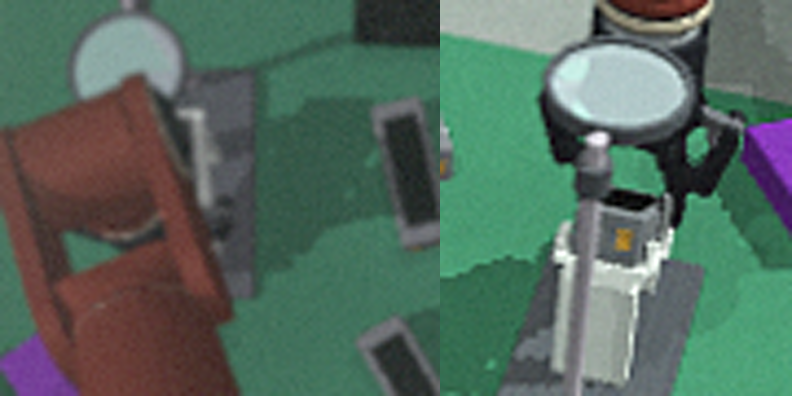

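The view shows the pack tilted onto the bed and between the upper lugs, with its contact end near (625,240) on the right. Next I'll press it flat lightly, then slide it down the slope.

```bash
python3 -m pendant '[[0,[0,0,0.01],0],[0,[0,0,0.018],0],[0,[0,0,0.018],0]]' | grep -E 'pos|contact'
python3 to.py .5558 .3065 .0354 0
python3 -m pendant '[[0,[0.01,0,0.008],0],[0,[0.015,0,0.011],0],[0,[0.015,0,0.011],0]]' | grep -E 'pos|contact'
python3 to.py .5558 .3065 .0354 0
```

```text
tool_pos: [0.5564, 0.3074, 0.0382]
contact_force: [-16.7, -4.7, 16.8]
t 27.95 pos [0.5564 0.3074 0.0382] yaw -179.96 F [-16.72  -4.71  16.81] T [-0.33  2.13  0.17] w 0.523 g 76.9 tilt 0.15
shift [ 0.005 -0.007  0.023] roll 0.0002
tool_pos: [0.5566, 0.3074, 0.0382]
contact_force: [-12.6, -4.9, 17.3]
t 28.25 pos [0.5566 0.3074 0.0382] yaw -179.96 F [-12.57  -4.9   17.34] T [-0.56  1.72  0.15] w 0.526 g 77.0 tilt 0.12
shift [ 0.007 -0.008  0.023] roll 0.0002
```

```bash
python3 -m pendant '[[0,[0.015,0,0.005],0],[0,[0.03,0,0.01],0],[0,[0.03,0,0.01],0]]' | grep -E 'pos|contact'
python3 to.py .5558 .3065 .0354 0
python3 -m pendant '[[0,[0.015,0,0.008],0],[0,[0.03,0,0.015],0],[0,[0.03,0,0.015],0]]' | grep -E 'pos|contact'
python3 to.py .5558 .3065 .0354 0
```

```text
tool_pos: [0.5563, 0.3078, 0.0378]
contact_force: [-3.4, -3.7, 11.9]
t 28.55 pos [0.5563 0.3078 0.0378] yaw 180.0 F [-3.39 -3.66 11.88] T [-0.38  0.49  0.07] w 0.524 g 76.1 tilt 0.57
shift [ 0.005 -0.011  0.02 ] roll -0.0
tool_pos: [0.5527, 0.3078, 0.0353]
contact_force: [-1.5, -3.3, 10.4]
t 28.85 pos [0.5527 0.3078 0.0353] yaw 179.98 F [-1.55 -3.26 10.35] T [-0.23  0.28  0.05] w 0.521 g 75.9 tilt 0.56
shift [-0.026 -0.01  -0.001] roll -0.0001
```

```bash
python3 -m pendant '[[0,[0.01,0,0.006],0],[0,[0.02,0,0.013],0],[0,[0.02,0,0.013],0]]' | grep -E 'pos|contact'
python3 -m pendant '[[0,[0.01,0,0.006],0],[0,[0.02,0,0.013],0],[0,[0.02,0,0.013],0]]' | grep -E 'pos|contact'
python3 to.py
```

```text
tool_pos: [0.552, 0.3078, 0.0346]
contact_force: [2.2, -3.0, 10.0]
tool_pos: [0.5521, 0.3078, 0.0347]
contact_force: [6.9, -4.0, 12.5]
t 29.45 pos [0.5521 0.3078 0.0347] yaw -180.0 F [ 6.91 -3.97 12.53] T [-0.78 -0.74  0.08] w 0.522 g 75.9 tilt 1.06
```

The pack slid down the slope and stopped, with Fx now positive, which means it is against the foot stop. I'll relieve the pressure slightly and release.

```bash
python3 -m pendant '[[0,[0,0,-0.008],0],[0,[0,0,-0.008],0],[0.65,[0,0,-0.008],0],[0.65,[0,0,-0.008],0],[1,[0,0,-0.008],0],[1,[0,0,-0.008],0],[1,[0,0,-0.008],0],[1,[0,0,-0.008],0]]' | grep -E 'pos|contact|wid'
python3 to.py
python3 -m pendant '[[1,[0,0,-0.05],0],[1,[0,0,-0.15],0],[1,[0,0,-0.35],0],[1,[0.2,0,-0.6],0],[1,[0.6,0,-0.75],0],[1,[0.95,0,-0.75],0],[1,[0.95,0,-0.75],0]]' | grep -E 'pos|contact|wid'
python3 to.py .35 .30 .16 0
```

```text
tool_pos: [0.5428, 0.3064, 0.0265]
contact_force: [-0.7, 0.3, -0.8]
gripper_width: 0.998
t 30.25 pos [0.5428 0.3064 0.0265] yaw 179.99 F [-0.74  0.33 -0.79] T [ 0.04  0.05 -0.  ] w 0.998 g 0.0 tilt 0.09
tool_pos: [0.4255, 0.3067, 0.1179]
contact_force: [0.0, 0.2, 0.3]
gripper_width: 1.002
t 30.95 pos [0.4255 0.3067 0.1179] yaw -179.87 F [0.01 0.21 0.31] T [-0.07 -0.03  0.02] w 1.002 g 0.0 tilt 0.06
shift [ 0.629 -0.054 -0.351] roll 0.0007
```

```bash
python3 -m pendant '[[1,[0.3,-0.3,-0.1],0],[1,[0.5,-0.6,-0.3],0],[1,[0.5,-1,-0.3],0],[1,[0.5,-1,-0.3],0],[1,[0.5,-1,-0.3],0]]' | grep -E 'pos|contact|wid'
python3 - <<'E'
from h import *
t=frame("top"); s=frame("scene")
a=cv2.resize(t["bgr"][125:200,165:235],(420,450),interpolation=cv2.INTER_CUBIC)
b=cv2.resize(s["bgr"][215:290,290:350],(360,450),interpolation=cv2.INTER_CUBIC)
cv2.imwrite("pics/final.png",np.hstack([a,b]))
# predicted seated-pack corners, crops coordinates
c,sn=np.cos(np.radians(35)),np.sin(np.radians(35))
for x0 in(.542,.539):
  for S,N in((0,34),(130,34),(130,0)):
    for y in(-.023,.023):
        P=[x0+S/1000*c-N/1000*sn,.3065+y,.045+S/1000*sn+N/1000*c]
        print(x0,S,N,y,"top",((project(t,P)[0]-[165,125])*6+2.5).round(),"scene",((project(s,P)[0]-[290,215])*6+2.5+[420,0]).round())
E
```

```text
tool_pos: [0.3704, 0.186, 0.1544]
contact_force: [-0.0, 0.2, 0.1]
gripper_width: 1.001
0.542 0 34 -0.023 top [186. 348.] scene [613. 165.]
0.542 0 34 0.023 top [112. 349.] scene [701. 185.]
0.542 130 34 -0.023 top [166. 150.] scene [573. 189.]
0.542 130 34 0.023 top [ 89. 152.] scene [669. 211.]
0.542 130 0 -0.023 top [176. 131.] scene [558. 260.]
0.542 130 0 0.023 top [101. 132.] scene [654. 282.]
0.539 0 34 -0.023 top [185. 353.] scene [615. 161.]
0.539 0 34 0.023 top [112. 354.] scene [702. 181.]
0.539 130 34 -0.023 top [165. 155.] scene [574. 185.]
0.539 130 34 0.023 top [ 89. 157.] scene [670. 207.]
0.539 130 0 -0.023 top [175. 135.] scene [560. 256.]
0.539 130 0 0.023 top [100. 137.] scene [656. 278.]
```

View pics/final.png

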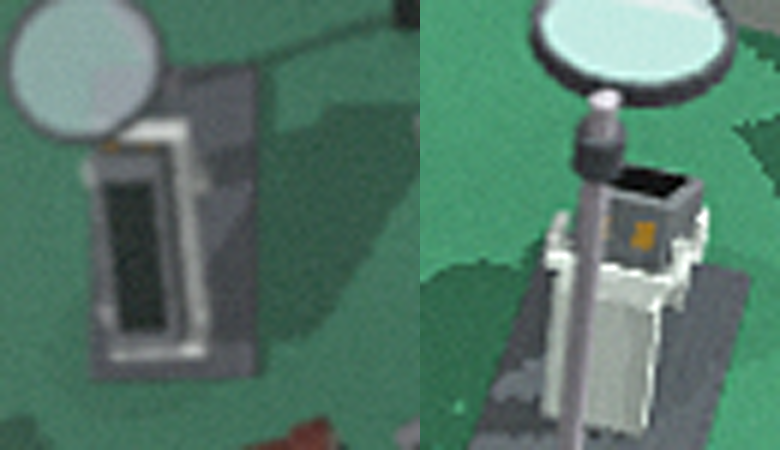

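The final view shows the pack flat between the lugs, with the panel at rows 180–333 in the left crop and the stop bar at about row 352. I'll check numerically that the low end touches the stop.

Run:
```python
from h import *
t=frame("top"); g=t["bgr"].astype(np.float32)
c,sn=np.cos(np.radians(35)),np.sin(np.radians(35)); x0=.542
def prof(S,N,y,img=g):
    S=np.asarray(S,float); P=np.c_[x0+S/1000*c-N/1000*sn,np.full(len(S),.3065+y),.045+S/1000*sn+N/1000*c]
    q=project(t,P).astype(np.float32); return cv2.remap(img,q[:,0].reshape(1,-1),q[:,1].reshape(1,-1),1)[0].mean(-1).round().astype(int)
S=np.arange(-24,150,3)
for y in(-.012,-.005,.0,.005): print(y,dict(zip(S.tolist(),prof(S,34,y).tolist())))
ref=cv2.imread("pics/top0.png").astype(np.float32); S2=np.arange(-24,24,2)
print("before, N=18 plane",dict(zip(S2.tolist(),prof(S2,18,0,ref).tolist())))
print("now, N=18 plane",dict(zip(S2.tolist(),prof(S2,18,0).tolist())))
print("now y-.028",dict(zip(S2.tolist(),prof(S2,18,-.027).tolist())))
print("bef y-.028",dict(zip(S2.tolist(),prof(S2,18,-.027,ref).tolist())))
Y=np.arange(-40,41,2)
for s in(40,60,85):
    P=np.c_[np.full(len(Y),x0+s/1000*c-.034*sn),.3065+Y/1000,np.full(len(Y),.045+s/1000*sn+.034*c)]; q=project(t,P).astype(np.float32)
    print(s,dict(zip(Y.tolist(),cv2.remap(g,q[:,0].reshape(1,-1),q[:,1].reshape(1,-1),1)[0].mean(-1).round().astype(int).tolist())))
```

```text
-0.012 {-24: 81, -21: 81, -18: 84, -15: 83, -12: 87, -9: 96, -6: 121, -3: 130, 0: 127, 3: 115, 6: 107, 9: 97, 12: 83, 15: 71, 18: 65, 21: 62, 24: 62, 27: 61, 30: 62, 33: 61, 36: 58, 39: 59, 42: 63, 45: 65, 48: 64, 51: 66, 54: 62, 57: 59, 60: 59, 63: 64, 66: 66, 69: 64, 72: 61, 75: 58, 78: 64, 81: 65, 84: 66, 87: 65, 90: 63, 93: 61, 96: 62, 99: 65, 102: 65, 105: 64, 108: 69, 111: 79, 114: 93, 117: 103, 120: 105, 123: 103, 126: 93, 129: 76, 132: 85, 135: 120, 138: 162, 141: 192, 144: 194, 147: 159}
-0.005 {-24: 79, -21: 77, -18: 85, -15: 82, -12: 86, -9: 100, -6: 126, -3: 135, 0: 130, 3: 115, 6: 106, 9: 90, 12: 71, 15: 49, 18: 41, 21: 41, 24: 44, 27: 46, 30: 40, 33: 38, 36: 42, 39: 48, 42: 45, 45: 44, 48: 44, 51: 46, 54: 42, 57: 42, 60: 46, 63: 45, 66: 40, 69: 42, 72: 46, 75: 42, 78: 45, 81: 46, 84: 46, 87: 45, 90: 48, 93: 50, 96: 49, 99: 44, 102: 41, 105: 45, 108: 55, 111: 73, 114: 96, 117: 104, 120: 104, 123: 100, 126: 91, 129: 77, 132: 81, 135: 111, 138: 152, 141: 176, 144: 152, 147: 112}
0.0 {-24: 82, -21: 81, -18: 83, -15: 82, -12: 88, -9: 102, -6: 131, -3: 136, 0: 130, 3: 115, 6:
[... 2164 characters left out ...]
60 {-40: 98, -38: 112, -36: 127, -34: 141, -32: 136, -30: 130, -28: 115, -26: 100, -24: 85, -22: 77, -20: 79, -18: 81, -16: 83, -14: 73, -12: 59, -10: 52, -8: 47, -6: 46, -4: 46, -2: 48, 0: 49, 2: 47, 4: 46, 6: 45, 8: 46, 10: 48, 12: 52, 14: 58, 16: 71, 18: 85, 20: 96, 22: 102, 24: 101, 26: 99, 28: 95, 30: 94, 32: 94, 34: 95, 36: 97, 38: 95, 40: 94}
85 {-40: 98, -38: 110, -36: 122, -34: 132, -32: 137, -30: 132, -28: 117, -26: 95, -24: 81, -22: 73, -20: 79, -18: 88, -16: 87, -14: 82, -12: 65, -10: 52, -8: 45, -6: 44, -4: 47, -2: 47, 0: 46, 2: 45, 4: 44, 6: 47, 8: 48, 10: 43, 12: 45, 14: 55, 16: 66, 18: 79, 20: 88, 22: 97, 24: 96, 26: 94, 28: 92, 30: 90, 32: 93, 34: 94, 36: 94, 38: 95, 40: 96}
```

The pack's low end is at s≈−3 mm in my coordinates and the stop face at ≈−2.5 mm, so it is seated to within the measurement error. Last, I'll check the other packs.

Run:
```python
from h import *
f=frame("scene")
g=cv2.resize(f["bgr"],None,fx=4,fy=4,interpolation=cv2.INTER_CUBIC).max(2)
for c in cv2.findContours(cv2.inRange(g,0,52),0,1)[0]:
    if not 300<cv2.contourArea(c)<3500: continue
    r=cv2.minAreaRect(c); b=onplane(f,(cv2.boxPoints(r)-1.5)/4,.035)
    if .3<b[:,0].min() and b[:,0].max()<.75: print(b.mean(0)[:2].round(4),[round(float(np.linalg.norm(b[i+1]-b[i])),3) for i in(0,1)])
print(manip.state()["time"], manip.job_done())
```

```text
[0.6222 0.1107] [0.101, 0.032]
[0.4871 0.2962] [0.02, 0.039]
[ 0.6404 -0.0798] [0.074, 0.033]
[0.4289 0.1075] [0.032, 0.104]
[ 0.6697 -0.8808] [0.082, 0.014]
the job is handed in; nothing more can be done
31.65 None
```

I found the full pack by weight (about 0.52 kg; the two shells are about 0.2 kg), laid it flat in the cradle against the foot stop and let go; the other packs measured within 1 mm of where they started, I did not re-measure the spool, screwdriver or tray, and the job was handed in at 31.65 s.

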